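Prove two bench-screw nuts on the thread gauge and sort them

TASK

The two dark wooden bench-screw nuts look alike, but one is bored too shallow and stops short on the thread gauge. Without forcing either, find the one that turns fully home, flat on the gauge's steel collar. Stand the short one upright in the red tray and have the sound one screwed fully home on the gauge while it is there; only then unscrew the sound one and stand it upright in the green tray, leaving the wax tin, offcut and chisel where they lie.

Things in the scene. Friction and masses are not known exactly. Their poses are not given: they have to be found in the camera images.
- nut_p_centre (a point): Centre, 22 mm above the underside, of one of two identical-looking dark wooden nuts, upright, blind 30 mm bore facing down: 50 mm along x, 36 mm along y (the sides to grip), 44 mm high, about 90 g; brass disc and white stripe along x on top. Two 6 mm thread pins in the bore on the x axis, 5.5 mm above the underside; a half turn gives the same nut. The name does not tell which is sound.
- nut_q_centre (a point): Same point and axes of the other nut, alike outside. One nut of the two is sound and turns fully home on the gauge; the other is too shallow: the post's tip meets the end of its bore, which stops it 4 mm above home however it is turned. Only the gauge tells which.
- gauge_seat (a point): Fixed thread gauge: dark wooden block 90 (x) by 80 (y) by 22 mm high, on it a steel collar of 62 mm diameter and an upright threaded post. The point lies on the post's axis on the collar's top face, 27 mm above the table; z up. A nut is home when its underside lies flat on the collar (nut centre 22 mm above this point). Keep forces between nut and gauge below 35 N.
- gauge_tip (a point): Top of the gauge's post, 28 mm above the collar's face. Steel core of 18 mm diameter, its top 6 mm tapered to 10 mm, with a brass two-start right-hand thread 26 mm across, lead 32 mm a turn (5.1 mm down a radian, clockwise from above), about 2 mm of up-and-down play. Turning on against a stop wedges the thread hard.
- gauge_index (a point): One of two white index lines on the gauge's block, on its x axis, 37.5 mm from the post. Set down with its stripe along these lines (either way round), a nut slips down until its pins rest on the thread about 7 mm above home; 1.4 rad clockwise then brings it home, up to 1.75 rad turns freely, then it tightens. Turned back to the lines it lifts straight off.
- tray_green_floor (a point): Centre of the inner floor of the green tray (for the sound nut), fixed: inside 140 mm (x) by 120 mm (y), floor 5 mm above the table, rim 26 mm above the table, z up.
- tray_red_floor (a point): Centre of the inner floor of the red tray (for the shallow nut), fixed, same sizes as the green tray.
- wax_tin_centre (a point): Centre of a round aluminium tin, 63 mm diameter, 34 mm high: leave it alone.
- offcut_centre (a point): Centre of a brown wood offcut, 50 x 75 x 30 mm: leave it alone.
- chisel_handle (a point): Point in the wooden handle of a chisel lying along its y behind the gauge, 222 mm long, 22 mm thick (handle from 50 mm to -70 mm, blade towards +y): leave it alone.
Not all that is in view belongs to the job. What is shaped like the part that bears nut_p_centre but pink or purple is not meant.

How it is judged:
By the outcome, as a careful person would: the job done as asked, in the order asked, and still so for the second after the job is handed in, with the robot touching nothing.
It also fails if it takes over 72 s, if anything falls off the work surface, if the arm or the gripper's body presses on something with over 40 N, if the wrist force passes 120 N, or if a joint passes its speed limit or range.

ROBOT

A 6-joint arm with a two-finger parallel gripper is mounted at the origin on the work surface. World frame = base frame: x ahead of the robot, y to its left, z up, the work surface at z = 0. Lengths are in m, angles in rad, forces in N, time in s.
With the tool pointing down it reaches from about 0.375 to 0.975 m from the base axis. Payload 3.8 kg.
Tool frame: the origin (TCP) lies at the very end of the fingers, on their centre line; the grasp point (between the pads) lies 19 mm behind it; x points along the fingers, z is the direction in which the jaws open and shut, and the axes are right-handed (so a half turn about x gives the same grasp; the last joint's range is limited). The gripper opens to 85 mm and grips with 20 to 120 N. Pads are 22 mm wide; open, the fingers measure 114 mm over their backs; the gripper's body (76 mm by 85 mm) begins 54 mm behind the grasp point. The pads swing forward as they close: fully open they stand 13 mm farther back than shut.
Start: joints at [1.189, 0.264, 1.604, -0, 1.274, -0.037], TCP at [0.228, 0.635, 0.231] pointing down, gripper open.
Joint ranges: [-2.63, 2.63], [-0.94, 2.18], [0.31, 2.57], [-1.31, 4.45], [0, 2.66], [-2.55, 2.55]. Speed limits (rad/s): [2.57, 2.57, 3.14, 3.14, 3.14, 3.14].

INTERFACE

Orientations are given as a unit quaternion [x, y, z, w].
In Python, from workcell import r gives the robot as it stands. The module is installed in compiled form; this text tells all that it offers.
- The arm moves only by the shell command python3 -m inch 'ROWS' [FORCE]. ROWS is text: rows parted by semicolons, each of 7 numbers parted by spaces: the shift along the tool's x, y, z in mm, then the turn, a rotation vector about the tool's x, y, z in degrees, then the closure, from -1 (fully open) to 1 (shut). A call has 1 to 20 rows; each row is the pose to reach, as a shift and turn from the pose commanded when the call began, along the tool's axes at that moment; what a row does not reach only later rows make up. A row lasts 1/10 s, in which the tool goes at most 50 mm and 8.59 degrees, less where a joint would pass 70% of its speed; a pose out of reach is approached as far as the arm can. A call with a gripper value outside its range is refused whole. The fingers move at their own pace and stop on an object; FORCE is the grip in N (left out, the last holds). Time passes only in rows, so rows that repeat a pose let the fingers close. It gives the time, the measured TCP pose, the force and the opening at its end, in the units of the state.
- r.observe(): the state, without advancing time (a new reading comes with each control period).
- r.read_camera(name): name is "scene" or "top"; returns (picture, depth): 400x640x3 uint8, blue, green, red; 400x640 float32, m along the optical axis (not along the pixel's ray), 0 where there is no reading.
- r.get_calibration(name): a dict with "intrinsics" (3x3 intrinsics, pixels), "origin" and "rotation" of the camera in the world. Camera axes: x right, y up, looking along -z (the intrinsics and any distortion apply to the point x, -y, -z); pixel columns grow to the right and rows downward; lengths in m; the calibration is good to about 2 mm. A picture is of the moment at which its call begins. get_calibration takes no time and is no camera call.
- r.sign_off(): hands the job in, once; it reports no verdict.
The state is a dict: "time": time; "joints": joint angles; "joint_vel": joint speeds; "tau": joint torques, N m; "position": TCP position; "tool_rot": TCP orientation; "force": force on the tool from outside, world axes, zero at the start; "wrist_torque": the same for the moment, N m; "width": finger opening in m.
Only numpy, scipy, OpenCV 4.12 (cv2) and the standard library are available. Lean on these libraries where they do the work, as an engineer would, in place of code of your own. Each camera call takes 0.05 s, during which the arm holds its last target.

## Working session

There is one attempt and no reset: what is moved stays moved. The work goes in short steps, Python scripts to look and compute and a shell command to move; the robot and the scene stay as the last step left them, time stands still between calls to the robot, and variables do not carry over. Pictures are saved under pics/ and viewed, and the job is handed in when it is done.

```bash
mkdir -p pics; ls; python3 - <<'E'
from workcell import r
import cv2, numpy as np
s=r.observe()
for k,v in s.items(): print(k,np.round(v,4))
for n in("scene","top"):
    im,d=r.read_camera(n); cv2.imwrite(f"pics/{n}0.png",im); np.save(f"pics/{n}0.npy",d)
    c=r.get_calibration(n); print(n,{k:np.round(v,4).tolist() for k,v in c.items() if not isinstance(v,str)})
E
```

```text
pics
time 0.0
joints [ 1.1891  0.2648  1.6054  0.      1.2737 -0.0369]
joint_vel [-0.0002 -0.0014 -0.     -0.0009  0.0019  0.0013]
tau [-2.20000e-03 -5.15115e+01 -3.67306e+01  1.00000e-04  1.27000e-02
 -0.00000e+00]
position [0.2279 0.6346 0.2299]
tool_rot [-0.4072  0.579   0.4064  0.5777]
force [ 0.5147 -0.1098  0.4981]
wrist_torque [-0.017  -0.024   0.0408]
width 0.0852
scene {'intrinsics': [[443.4741, 0.0, 311.7357], [0.0, 443.4741, 195.6013], [0.0, 0.0, 1.0]], 'origin': [1.1091, 0.1576, 0.8372], 'rotation': [0.1827, 0.2346, 0.7672, 0.5683]}
top {'intrinsics': [[371.5879, 0.0, 322.1366], [0.0, 371.5879, 198.261], [0.0, 0.0, 1.0]], 'origin': [0.5259, -0.0169, 1.011], 'rotation': [0.0317, -0.0227, -0.699, 0.7141]}
```

View pics/scene0.png

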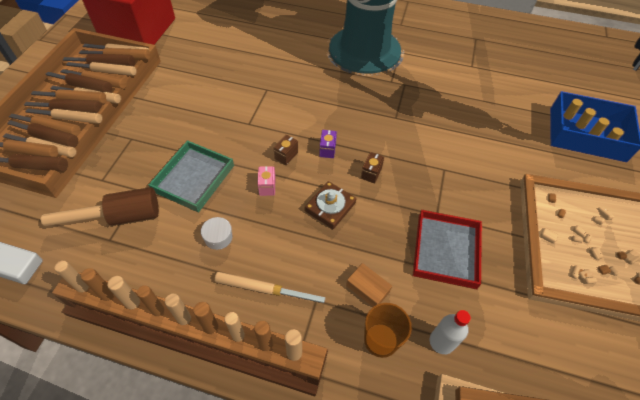

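View pics/top0.png

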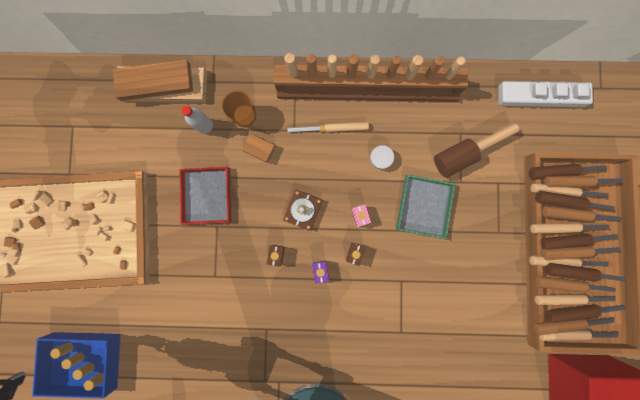

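The top view shows two dark nuts with brass discs at about (276,256) and (356,254). The pink (362,216) and purple (320,272) ones are decoys. The gauge is at (303,210), the red tray at (205,195) and the green tray at (428,207). The tin, offcut and chisel are at (382,157), (259,148) and (330,128). I'll enlarge the image to confirm.

```bash
python3 - <<'E'
import cv2, numpy as np
a=cv2.imread("pics/top0.png")[170:295,250:400]; cv2.imwrite("pics/crop_top.png",cv2.resize(a,None,fx=5,fy=4.8*5/4.8*0.96,interpolation=cv2.INTER_CUBIC)[:600])
a=cv2.imread("pics/scene0.png")[120:240,240:400]; cv2.imwrite("pics/crop_scene.png",cv2.resize(a,None,fx=5,fy=5,interpolation=cv2.INTER_CUBIC))
E
```

```text
(no output)
```

View pics/crop_top.png

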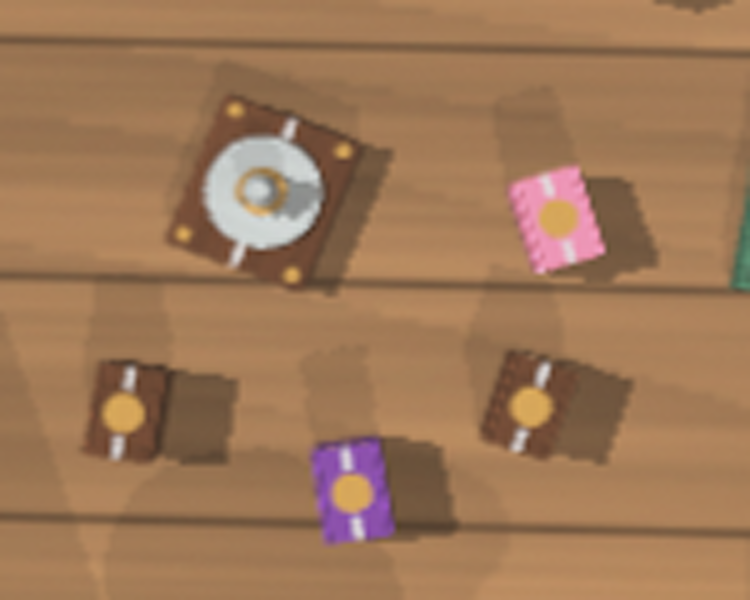

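View pics/crop_scene.png

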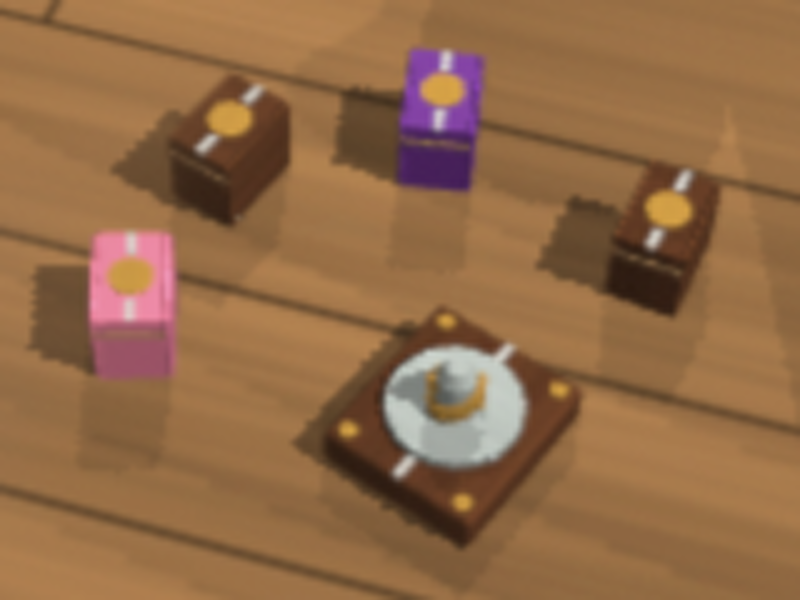

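The crop confirms it: the dark nuts are at top (275,256) and (356,254), and the gauge's index stripes run the long way. Next I'll measure in both views.

```bash
cat > h.py <<'E'
import cv2, numpy as np
from scipy.spatial.transform import Rotation as R
from workcell import r
CAL={n:r.get_calibration(n) for n in("scene","top")}
def ray(n,u,v):
    c=CAL[n];K=np.array(c["intrinsics"]);d=np.linalg.solve(K,np.array([u,v,1.]))
    return np.array(c["origin"]),R.from_quat(c["rotation"]).apply([d[0],-d[1],-d[2]])
def plane(n,u,v,z):
    o,d=ray(n,u,v);return o+d*(z-o[2])/d[2]
def proj(n,p):
    c=CAL[n];q=R.from_quat(c["rotation"]).inv().apply(np.array(p)-c["origin"]);K=np.array(c["intrinsics"])
    return np.array([K[0,0]*q[0]/-q[2]+K[0,2],K[1,1]*-q[1]/-q[2]+K[1,2]])
def both(a,b):
    # a scene px, b top px -> least squares
    A=[];B=[]
    for n,p in(("scene",a),("top",b)):
        o,d=ray(n,*p);d/=np.linalg.norm(d);M=np.eye(3)-np.outer(d,d);A.append(M);B.append(M@o)
    return np.linalg.lstsq(np.vstack(A),np.hstack(B),rcond=None)[0]
def rectify(n,im,c,z,half=0.06,s=0.00025):
    """resample plane z around c into metric image, cols=+x, rows=-y (up=+y)"""
    N=int(2*half/s);g=(np.arange(N)-N/2+.5)*s
    X,Y=np.meshgrid(c[0]+g,c[1]-g)
    cc=CAL[n];P=np.stack([X,Y,np.full_like(X,z)],-1).reshape(-1,3)-cc["origin"]
    q=R.from_quat(cc["rotation"]).inv().apply(P);K=np.array(cc["intrinsics"])
    u=K[0,0]*q[:,0]/-q[:,2]+K[0,2];v=K[1,1]*q[:,1]/q[:,2]+K[1,2]
    return cv2.remap(im,u.reshape(N,N).astype(np.float32),v.reshape(N,N).astype(np.float32),cv2.INTER_CUBIC),X,Y
E
python3 - <<'E'
from h import *
S=cv2.imread("pics/scene0.png");T=cv2.imread("pics/top0.png")
def cents(im,n,box,f,z,scale=6):
    x0,y0,x1,y1=box;c=cv2.resize(im[y0:y1,x0:x1],None,fx=scale,fy=scale,interpolation=cv2.INTER_CUBIC)
    hsv=cv2.cvtColor(c,cv2.COLOR_BGR2HSV);m=f(hsv).astype(np.uint8)
    k,l,st,ce=cv2.connectedComponentsWithStats(m);out=[]
    for i in range(1,k):
        if st[i,4]>scale*scale*1.0:
            u=(ce[i]+.5)/scale-.5+[x0,y0];out.append((u,st[i,4]/scale**2))
    return out
brass=lambda h:(h[...,0]>14)&(h[...,0]<26)&(h[...,1]>120)&(h[...,2]>185)
white=lambda h:(h[...,1]<75)&(h[...,2]>165)
for nm,im,boxes in(("top",T,dict(A=(264,242,288,268),B=(344,240,368,268),G=(282,188,326,230))),
                   ("scene",S,dict(A=(360,150,387,184),B=(272,134,300,166),G=(303,180,358,230)))):
    for k,b in boxes.items():
        for lab,f,z in(("brass",brass,.044 if k!="G" else .022),("white",white,.044 if k!="G" else .022)):
            for u,a in cents(im,nm,b,f,z): print(nm,k,lab,np.round(u,2),round(a,1),np.round(plane(nm,*u,z)*1000,1)[:2])
E
```

```text
top A brass [274.22 255.66] 44.1 [449.  116.8]
top A white [275.46 248.47] 7.3 [467.5 114.2]
top A white [273.   262.72] 9.0 [430.9 119.4]
top B brass [355.7  254.34] 45.0 [457.2 -93.4]
top B brass [343.74 260.23] 1.2 [441.5 -62.8]
top B white [358.04 247.69] 8.6 [474.3 -99.2]
top B white [353.37 261.4 ] 9.0 [439.  -87.6]
top G brass [296.48 192.43] 3.1 [616.2  65.5]
top G brass [318.19 201.08] 3.6 [594.2   6.9]
top G brass [301.34 213.36] 1.7 [560.5  51.1]
top G brass [286.17 218.27] 3.4 [546.6  91.1]
top G brass [320.84 224.08] 2.7 [533.2  -1.5]
top G brass [322.9 224. ] 1.2 [533.5  -6.9]
top G brass [307.92 226.84] 4.3 [525.1  32.7]
top G white [301.06 209.63] 305.4 [570.4  52.1]
top G white [300.53 209.3 ] 23.2 [571.3  53.5]
scene A brass [373.29 161.34] 39.6 [448.2 118.6]
scene A white [375.96 155.92] 6.5 [430.5 121.1]
scene A white [370.44 167.13] 6.1 [466.8 116. ]
scene B brass [285.54 143.3 ] 35.6 [456.4 -91.4]
scene B white [290.12 138.25] 6.0 [438.1 -86.1]
scene B white [280.96 148.09] 5.9 [473.7 -96.9]
scene G brass [328.82 183.63] 2.5 [524.   34.4]
scene G brass [335.88 196.3 ] 1.6 [553.1  58.8]
scene G brass [351.36 197.47] 3.0 [546.   92.6]
scene G brass [309.2  205.47] 3.3 [594.2   9. ]
scene G brass [332.07 220.02] 4.2 [615.5  67. ]
scene G white [332.09 200.88] 340.0 [567.5  54. ]
scene G white [320.38 212.74] 6.8 [605.1  37.8]
```

```bash
python3 - <<'E'
from h import *
S=cv2.imread("pics/scene0.png");T=cv2.imread("pics/top0.png")
s=r.observe();M=R.from_quat(s["tool_rot"]).as_matrix();print(np.round(M,4))
grey=lambda h:(h[...,1]<60)&(h[...,2]>70)&(h[...,2]<170)
for n,im,bx in(("top",T,dict(red=(180,165,232,228),green=(396,172,460,242))),("scene",S,dict(red=(412,208,486,290),green=(145,140,236,212)))):
  for k,(x0,y0,x1,y1) in bx.items():
    m=grey(cv2.cvtColor(im[y0:y1,x0:x1],cv2.COLOR_BGR2HSV)).astype(np.uint8)
    c=max(cv2.findContours(m,0,2)[0],key=cv2.contourArea).reshape(-1,2)+[x0,y0]
    P=np.array([plane(n,*p,.005)[:2] for p in c],np.float32)*1000
    # coloured rim outline, on plane z=.026
    h=cv2.cvtColor(im[y0:y1,x0:x1],cv2.COLOR_BGR2HSV)
    hm=((h[...,0]<8)|(h[...,0]>172)) if k=="red" else (h[...,0]>60)&(h[...,0]<95)
    m2=(hm&(h[...,1]>110)).astype(np.uint8)
    c2=np.argwhere(m2)[:,::-1]+[x0,y0]
    Q=np.array([plane(n,*p,.026)[:2] for p in c2],np.float32)*1000
    print(n,k,"floor",cv2.minAreaRect(P),"rim",cv2.minAreaRect(Q))
E
```

```text
[[-8.000e-04 -9.411e-01  3.380e-01]
 [-2.000e-03  3.380e-01  9.411e-01]
 [-1.000e+00  1.000e-04 -2.100e-03]]
top red floor ((604.1884765625, 314.87628173828125), (133.8085174560547, 110.42598724365234), 4.187701225280762) rim ((603.3287963867188, 309.4358215332031), (151.27268981933594, 134.18194580078125), 2.947789430618286)Traceback (most recent call last):
  File "<stdin>", line 16, in <module>
cv2.error: OpenCV(4.12.0) /io/opencv/modules/imgproc/src/convhull.cpp:143: error: (-215:Assertion failed) total >= 0 && (depth == CV_32F || depth == CV_32S) in function 'convexHull'
```

```bash
python3 - <<'E'
from h import *
S=cv2.imread("pics/scene0.png");T=cv2.imread("pics/top0.png")
def rim(n,im,box,f):
    x0,y0,x1,y1=box;h=cv2.cvtColor(im[y0:y1,x0:x1],cv2.COLOR_BGR2HSV)
    m=f(h).astype(np.uint8);k,l,st,ce=cv2.connectedComponentsWithStats(m,connectivity=8)
    i=1+np.argmax(st[1:,4]);c=np.argwhere(l==i)[:,::-1]+[x0,y0]
    Q=np.array([plane(n,*p,.026)[:2] for p in c],np.float32)*1000
    print(n,len(Q),cv2.minAreaRect(Q))
green=lambda h:(h[...,0]>55)&(h[...,0]<100)&(h[...,1]>70)
red=lambda h:((h[...,0]<6)|(h[...,0]>172))&(h[...,1]>150)
print(cv2.cvtColor(T[200:201,390:412],cv2.COLOR_BGR2HSV)[0].tolist())
for f,a,b in((green,(390,168,464,246),(140,136,240,214)),(red,(176,160,236,230),(408,204,490,292))):
    rim("top",T,a,f);rim("scene",S,b,f)
print(cv2.__version__)
E
```

```text
[[15, 119, 154], [14, 117, 155], [15, 117, 153], [15, 116, 154], [15, 117, 153], [14, 120, 153], [14, 118, 153], [14, 116, 149], [14, 116, 139], [14, 116, 139], [18, 95, 124], [60, 53, 106], [71, 86, 119], [72, 92, 142], [73, 71, 132], [140, 8, 99], [120, 8, 101], [120, 8, 102], [120, 11, 119], [111, 17, 147], [110, 16, 148], [111, 17, 150]]
top 543 ((586.5513916015625, -277.53265380859375), (131.6969757080078, 147.40234375), 80.71432495117188)
scene 1139 ((593.3729858398438, -271.7549743652344), (141.2807159423828, 158.6103057861328), 80.55776977539062)
top 616 ((603.358642578125, 310.8367919921875), (149.5019073486328, 133.33303833007812), 3.902700662612915)
scene 1438 ((609.6315307617188, 314.3335876464844), (161.10211181640625, 132.51266479492188), 3.906243085861206)
4.12.0
```

```bash
cat >> h.py <<'E'
def go(x,y,z,yaw,label=""):
    """world TCP target mm, tool-z yaw deg -> shift mm, rotvec deg in tool axes"""
    s=r.observe();M=R.from_quat(s["tool_rot"])
    d=M.inv().apply(np.array([x,y,z])-np.array(s["position"])*1000)
    t=np.radians(yaw);zc=np.array([np.cos(t),np.sin(t),0]);xc=np.array([0,0,-1.]);yc=np.cross(zc,xc)
    G=R.from_matrix(np.stack([xc,yc,zc],1))
    print(label,"shift",np.round(d,1),"rot",np.round((M.inv()*G).as_rotvec(degrees=True),2))
def st():
    s=r.observe();M=R.from_quat(s["tool_rot"]).as_matrix()
    print("t",round(s["time"],2),"pos",np.round(np.array(s["position"])*1000,1),"yaw",round(np.degrees(np.arctan2(M[1,2],M[0,2])),2),"F",np.round(s["force"],1),"Mz",np.round(s["wrist_torque"],2),"w",round(s["width"]*1000,1),"q",np.round(s["joints"],2),"xax",np.round(M[:,0],3))
E
python3 -c "
from h import *
go(448.6,117.7,150,82,'above');go(448.6,117.7,10,82,'grasp')"
```

```text
above shift [  80.9 -382.4 -411.7] rot [-11.76  -0.12  -0.02]
grasp shift [ 220.9 -382.5 -411.4] rot [-11.76  -0.12  -0.02]
```

```bash
python3 -m inch '81 -382.4 -411.7 -11.8 -0.1 0 -0.41;81 -382.4 -411.7 -11.8 -0.1 0 -0.41;81 -382.4 -411.7 -11.8 -0.1 0 -0.41;81 -382.4 -411.7 -11.8 -0.1 0 -0.41;81 -382.4 -411.7 -11.8 -0.1 0 -0.41;81 -382.4 -411.7 -11.8 -0.1 0 -0.41;81 -382.4 -411.7 -11.8 -0.1 0 -0.41;81 -382.4 -411.7 -11.8 -0.1 0 -0.41;81 -382.4 -411.7 -11.8 -0.1 0 -0.41;81 -382.4 -411.7 -11.8 -0.1 0 -0.41;81 -382.4 -411.7 -11.8 -0.1 0 -0.41;81 -382.4 -411.7 -11.8 -0.1 0 -0.41;81 -382.4 -411.7 -11.8 -0.1 0 -0.41;81 -382.4 -411.7 -11.8 -0.1 0 -0.41' 40
python3 - <<'E'
from h import *
st();go(448.6,117.7,10,82)
S,_=r.read_camera("scene");T,_=r.read_camera("top");cv2.imwrite("pics/s1.png",S);cv2.imwrite("pics/t1.png",T)
E
```

```text
time: 1.5
position: [0.4485, 0.1184, 0.1499]
tool_rot: [-0.463, 0.534, 0.464, 0.534]
force: [-0.1, 1.1, -1.1]
width: 0.0603
t 1.5 pos [448.5 118.4 149.9] yaw 81.95 F [-0.1  1.1 -1.1] Mz [ 0.02 -0.   -0.03] w 60.3 q [ 0.2  -0.07  2.13  0.    1.09 -1.23] xax [-0.001  0.002 -1.   ]
 shift [139.9  -0.3  -1. ] rot [-0.05  0.11 -0.05]
```

View pics/s1.png

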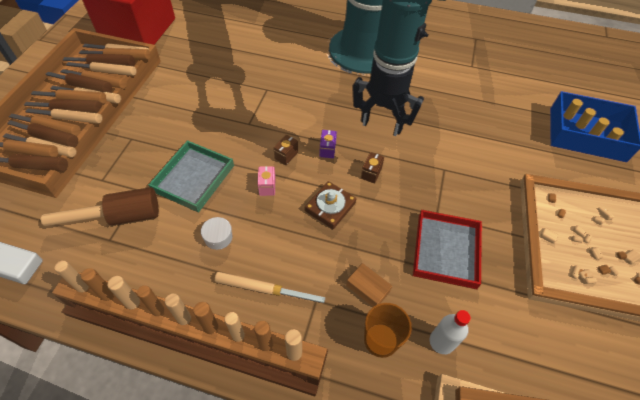

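View pics/t1.png

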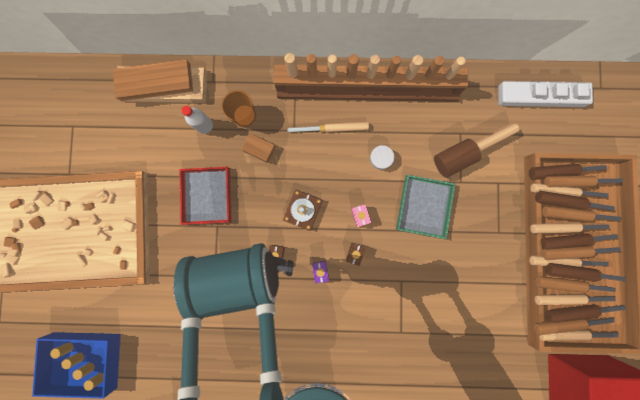

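The gripper is open at scene (390,115), above the nut at (373,166), with its jaws along the nut's y. I'll descend and grip.

```bash
python3 -m inch '45 -0.3 -0.7 0 0.1 0 -0.41;90 -0.3 -0.7 0 0.1 0 -0.41;120 -0.3 -0.7 0 0.1 0 -0.41;140 -0.3 -0.7 0 0.1 0 -0.41;140 -0.3 -0.7 0 0.1 0 -0.41;140 -0.3 -0.7 0 0.1 0 0.5;140 -0.3 -0.7 0 0.1 0 0.5;140 -0.3 -0.7 0 0.1 0 0.5;140 -0.3 -0.7 0 0.1 0 0.5;140 -0.3 -0.7 0 0.1 0 0.5;140 -0.3 -0.7 0 0.1 0 0.5;140 -0.3 -0.7 0 0.1 0 0.5' 40
python3 - <<'E'
from h import *
st()
S,_=r.read_camera("scene");cv2.imwrite("pics/s2.png",cv2.resize(S[60:220,280:480],None,fx=4,fy=3.7,interpolation=cv2.INTER_CUBIC))
E
```

```text
time: 2.8
position: [0.4506, 0.1186, 0.0118]
tool_rot: [-0.464, 0.533, 0.464, 0.535]
force: [-1.3, 1.2, 6.3]
width: 0.0357
t 2.8 pos [450.6 118.6  11.8] yaw 82.02 F [-1.3  1.2  6.3] Mz [ 0.24  0.2  -0.03] w 35.7 q [ 0.2   0.12  2.23  0.    0.79 -1.23] xax [ 0.003  0.001 -1.   ]
```

View pics/s2.png

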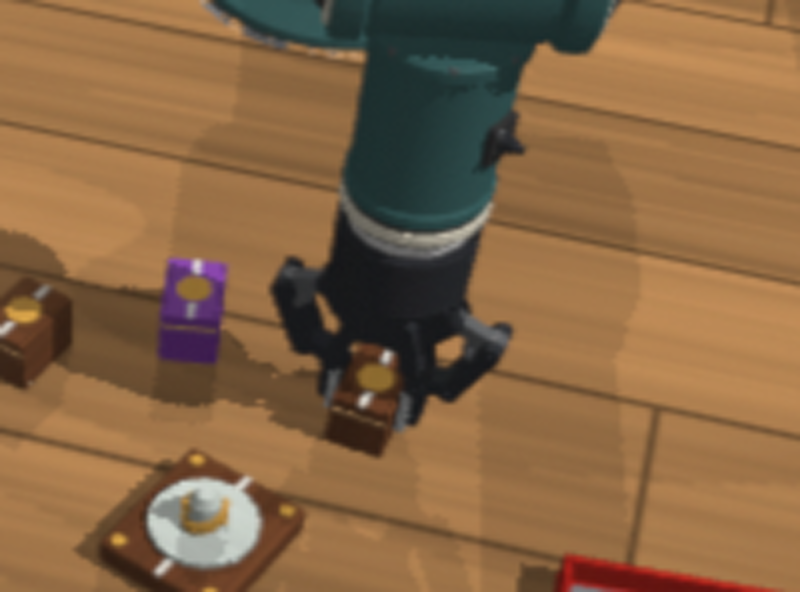

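```bash
python3 -m inch '-40 0 0 0 0 0 0.5;-80 0 0 0 0 0 0.5;-90 0 0 0 0 0 0.5;-90 0 0 0 0 0 0.5;-90 0 0 0 0 0 0.5'
python3 -c "
from h import *
st();go(570.2,49.9,100,69.8)"
```

```text
time: 3.35
position: [0.4483, 0.1178, 0.0994]
tool_rot: [-0.464, 0.534, 0.464, 0.533]
force: [0.0, 0.7, -1.1]
width: 0.0354
t 3.35 pos [448.3 117.8  99.4] yaw 82.04 F [ 0.   0.7 -1.1] Mz [-0.02 -0.02 -0.02] w 35.4 q [ 0.2  -0.01  2.17 -0.    0.98 -1.23] xax [-0.001 -0.    -1.   ]
 shift [  -0.7 -130.2  -50.3] rot [12.24 -0.03 -0.05]
```

```bash
python3 -m inch '0 -46 -18 4 0 0 0.5;0 -92 -36 8 0 0 0.5;0 -130 -50.3 12.2 0 0 0.5;0 -130 -50.3 12.2 0 0 0.5;0 -130 -50.3 12.2 0 0 0.5;0 -130 -50.3 12.2 0 0 0.5;0 -130 -50.3 12.2 0 0 0.5'
python3 - <<'E'
from h import *
st()
S,_=r.read_camera("scene");T,_=r.read_camera("top");cv2.imwrite("pics/s3f.png",S);cv2.imwrite("pics/t3f.png",T)
cv2.imwrite("pics/s3.png",cv2.resize(S[110:240,260:420],None,fx=5,fy=4.6,interpolation=cv2.INTER_CUBIC))
cv2.imwrite("pics/t3.png",cv2.resize(T[160:280,230:390],None,fx=5,fy=5,interpolation=cv2.INTER_CUBIC))
E
```

```text
time: 4.05
position: [0.5689, 0.0508, 0.0991]
tool_rot: [-0.405, 0.58, 0.406, 0.579]
force: [-0.2, 0.5, -1.3]
width: 0.0355
t 4.05 pos [568.9  50.8  99.1] yaw 69.91 F [-0.2  0.5 -1.3] Mz [0.04 0.06 0.05] w 35.5 q [ 0.05  0.19  1.95  0.    1.   -1.17] xax [-0.003 -0.    -1.   ]
```

View pics/s3.png

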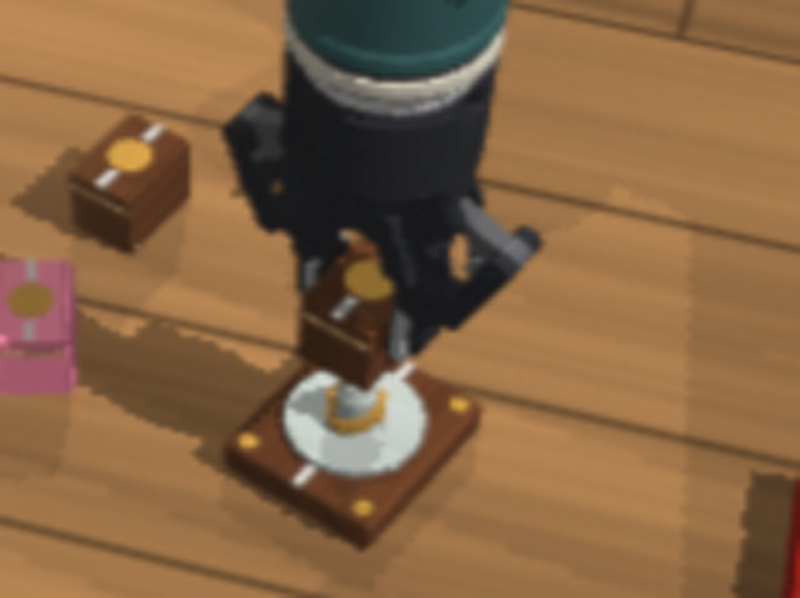

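View pics/t3.png

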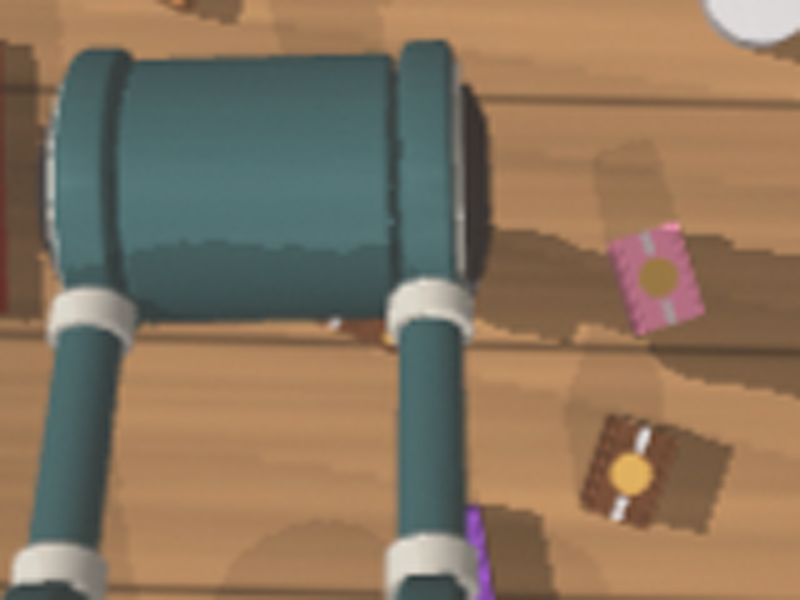

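```bash
python3 - <<'E'
from h import *
S=cv2.imread("pics/s3f.png")
x0,y0,x1,y1=318,155,345,190
c=cv2.resize(S[y0:y1,x0:x1],None,fx=6,fy=6,interpolation=cv2.INTER_CUBIC);h=cv2.cvtColor(c,cv2.COLOR_BGR2HSV)
for nm,m in(("white",(h[...,1]<90)&(h[...,2]>140)),("brass",(h[...,0]>14)&(h[...,0]<28)&(h[...,1]>120)&(h[...,2]>110))):
    k,l,s_,ce=cv2.connectedComponentsWithStats(m.astype(np.uint8))
    for i in range(1,k):
        if s_[i,4]>72:
            u=(ce[i]+.5)/6-.5+[x0,y0];p=plane("scene",*u,.1313)*1000
            print(nm,u.round(2),s_[i,4]/36,p.round(1), (p[:2]-18.2*np.array([np.cos(np.radians(-20)),np.sin(np.radians(-20))])).round(1))
st()
E
```

```text
white [341.07 188.79] 4.083333333333333 [607.4  77.2 131.3] [590.3  83.4]
brass [318.07 169.21] 10.555555555555555 [574.2  20.6 131.3] [557.1  26.9]
brass [332.99 170.56] 53.388888888888886 [568.6  50.3 131.3] [551.5  56.5]
brass [318.27 179.54] 15.555555555555555 [599.   28.3 131.3] [581.9  34.5]
brass [343.66 187.76] 5.583333333333333 [603.5  81.4 131.3] [586.4  87.6]
brass [318.22 188.34] 3.361111111111111 [619.6  34.2 131.3] [602.5  40.4]
t 4.15 pos [569.7  50.8 100. ] yaw 69.91 F [-0.2  0.  -0.2] Mz [ 0.01 -0.04 -0.02] w 35.3 q [ 0.05  0.19  1.95 -0.    1.   -1.17] xax [-0.001 -0.    -1.   ]
```

```bash
python3 - <<'E'
from h import *
S=cv2.imread("pics/s3f.png")
print(S[172:183,323:338].max(2));h=cv2.cvtColor(S,cv2.COLOR_BGR2HSV);print(h[172:183,323:338,1])
ct,sn=np.cos(np.radians(-20.1)),np.sin(np.radians(-20.1))
m=(h[172:182,323:336,1]<100)&(h[172:182,323:336,2]>100)
w=np.argwhere(m);u=w.mean(0)[::-1]+[323,172];p=plane("scene",*u,.1313)*1000
print(u,len(w),p.round(1),p[0]-18.2*ct,p[1]-18.2*sn)
E
```

```text
[[ 53  51  50  51  51  60 101 131 140 141 142 141 142 142 136]
 [ 51  51  51  51  50  55  77 109 132 139 140 141 141 139 128]
 [ 51  51  52  52  50  60  95 102 105 118 128 130 125 112  89]
 [ 52  52  52  52  57  83 126 133 100  82  83  84  81  76  67]
 [ 51  53  52  56  78 103 114  97  73  65  65  67  67  65  64]
 [ 51  57  57  79 109 112  94  70  65  67  64  64  65  65  62]
 [ 61  53  60  98 140 112  73  58  64  67  68  66  63  62  63]
 [ 89  64  55  65  86  82  62  55  59  67  69  69  64  64  60]
 [ 83  84  71  60  58  57  54  55  64  69  71  67  64  59  52]
 [ 58  67  81  86  75  60  53  54  62  68  73  71  64  54  50]
 [ 49  51  59  77  93  85  66  56  56  65  84  96  72  54  49]]
[[135 150 163 155 155 157 169 167 169 166 167 170 169 169 167]
 [150 150 150 160 163 148 146 157 166 167 168 170 168 169 167]
 [160 155 157 152 153 111  59  78 134 162 169 169 169 168 166]
 [157 152 157 147 116  49  18  19  56 134 160 164 164 164 156]
 [155 154 157 118  52  20  16  32  87 145 161 152 160 161 155]
 [150 157 130  61  23  18  30  76 145 152 155 159 157 153 148]
 [138 149 123  52  20  27  66 127 155 156 158 158 158 156 146]
 [129 139 144  90  56  93 132 153 151 156 155 159 159 159 140]
 [129 127 129 140 127 143 146 158 155 159 158 160 159 156 123]
 [145 137 129 127 133 145 154 156 156 158 157 162 163 156 107]
 [156 150 143 132 123 129 139 150 150 157 158 162 159 161 109]]
[328.44444444 176.22222222] 9 [585.1  45.4 131.3] 567.9802730254798 51.62325183592882
```

The nut's front stripe is at scene (328,176). That puts the nut about 1.7 mm short of the post along its own x, so I'll correct for that and lower it in stages.

```bash
python3 -m inch '10 -1.7 0 0 0 0 0.5;25 -1.7 0 0 0 0 0.5;35 -1.7 0 0 0 0 0.5;40 -1.7 0 0 0 0 0.5;40 -1.7 0 0 0 0 0.5;40 -1.7 0 0 0 0 0.5'
python3 -c "
from h import *
st()"
```

```text
time: 4.75
position: [0.5725, 0.0496, 0.0601]
tool_rot: [-0.405, 0.58, 0.405, 0.58]
force: [0.1, 0.2, -1.3]
width: 0.0356
t 4.75 pos [572.5  49.6  60.1] yaw 69.84 F [ 0.1  0.2 -1.3] Mz [0.01 0.01 0.03] w 35.6 q [ 0.04  0.24  1.97 -0.    0.93 -1.18] xax [-0. -0. -1.]
```

```bash
python3 -m inch '4 0 0 0 0 0 0.5;8 0 0 0 0 0 0.5;11 0 0 0 0 0 0.5;11 0 0 0 0 0 0.5'
python3 -c "
from h import *
st()"
```

```text
time: 5.15
position: [0.5721, 0.0496, 0.0487]
tool_rot: [-0.405, 0.58, 0.405, 0.58]
force: [-0.0, -1.0, -1.3]
width: 0.0354
t 5.15 pos [572.1  49.6  48.7] yaw 69.84 F [-0.  -1.  -1.3] Mz [-0.    0.02 -0.07] w 35.4 q [ 0.04  0.26  1.98 -0.    0.91 -1.18] xax [-0.001 -0.    -1.   ]
```

```bash
python3 -m inch '1.5 0 0 0 0 0 0.5;3 0 0 0 0 0 0.5;3 0 0 0 0 0 0.5;3 0 0 0 0 0 0.5'
python3 -c "
from h import *
st()"
python3 -m inch '1 0 0 0 0 0 0.5;1.5 0 0 0 0 0 0.5;1.5 0 0 0 0 0 0.5;1.5 0 0 0 0 0 0.5'
python3 -c "
from h import *
st()"
```

```text
time: 5.55
position: [0.5725, 0.0496, 0.0463]
tool_rot: [-0.405, 0.58, 0.405, 0.58]
force: [-0.3, -0.0, -1.1]
width: 0.0353
t 5.55 pos [572.5  49.6  46.3] yaw 69.85 F [-0.3 -0.  -1.1] Mz [0.03 0.02 0.  ] w 35.3 q [ 0.04  0.26  1.98 -0.    0.9  -1.18] xax [ 0. -0. -1.]
time: 5.95
position: [0.5728, 0.0497, 0.0451]
tool_rot: [-0.405, 0.58, 0.405, 0.58]
force: [0.2, -0.5, 1.7]
width: 0.0357
t 5.95 pos [572.8  49.7  45.1] yaw 69.84 F [ 0.2 -0.5  1.7] Mz [ 0.04  0.03 -0.01] w 35.7 q [ 0.04  0.26  1.98  0.    0.9  -1.18] xax [ 0.001  0.    -1.   ]
```

Pins are resting on the thread at TCP z of about 45.2 mm. I'll turn clockwise gently and follow the lead.

```bash
python3 -m inch '0.35 0 0 4 0 0 0.5;0.7 0 0 8 0 0 0.5;1.05 0 0 12 0 0 0.5;1.4 0 0 16 0 0 0.5;1.75 0 0 20 0 0 0.5;1.75 0 0 20 0 0 0.5'
python3 -c "
from h import *
st()"
```

```text
time: 6.55
position: [0.5729, 0.0496, 0.0433]
tool_rot: [-0.298, 0.641, 0.298, 0.642]
force: [-1.0, -0.5, 0.7]
width: 0.0353
t 6.55 pos [572.9  49.6  43.3] yaw 49.84 F [-1.  -0.5  0.7] Mz [-0.06 -0.06 -0.01] w 35.3 q [ 0.04  0.26  1.98 -0.    0.89 -0.83] xax [ 0.001 -0.    -1.   ]
```

```bash
python3 -m inch '0.35 0 0 4 0 0 0.5;0.7 0 0 8 0 0 0.5;0.9 0 0 10 0 0 0.5;0.9 0 0 10 0 0 0.5'
python3 -c "
from h import *
st()"
```

```text
time: 6.95
position: [0.5732, 0.0496, 0.0428]
tool_rot: [-0.242, 0.664, 0.241, 0.665]
force: [-0.9, 1.0, 4.2]
width: 0.0352
t 6.95 pos [573.2  49.6  42.8] yaw 39.93 F [-0.9  1.   4.2] Mz [ 0.02 -0.01  0.02] w 35.2 q [ 0.04  0.26  1.98 -0.    0.89 -0.65] xax [ 0.001 -0.    -1.   ]
```

```bash
python3 -m inch '0 0 0 3 0 0 0.5;0 0 0 6 0 0 0.5;0 0 0 6 0 0 0.5'
python3 -c "
from h import *
st()"
```

```text
time: 7.25
position: [0.5732, 0.0495, 0.0428]
tool_rot: [-0.207, 0.676, 0.206, 0.677]
force: [0.8, -0.4, 5.0]
width: 0.0355
t 7.25 pos [573.2  49.5  42.8] yaw 33.94 F [ 0.8 -0.4  5. ] Mz [-0.06  0.03 -0.08] w 35.5 q [ 0.04  0.26  1.98 -0.    0.89 -0.55] xax [ 0.001 -0.    -1.   ]
```

```bash
python3 -m inch '0 0 0 4 0 0 0.5;0 0 0 8 0 0 0.5;0 0 0 8 0 0 0.5'
python3 -c "
from h import *
st()"
```

```text
time: 7.55
position: [0.5731, 0.0494, 0.0428]
tool_rot: [-0.159, 0.689, 0.158, 0.689]
force: [-0.4, -0.4, 5.5]
width: 0.0359
t 7.55 pos [573.1  49.4  42.8] yaw 25.94 F [-0.4 -0.4  5.5] Mz [-0.21  0.03  0.  ] w 35.9 q [ 0.04  0.26  1.98 -0.    0.89 -0.41] xax [ 0.001 -0.    -1.   ]
```

```bash
python3 -m inch '1 0 0 0 0 0 0.5;1 0 0 0 0 0 0.5'
python3 - <<'E'
from h import *
st()
S,_=r.read_camera("scene");cv2.imwrite("pics/s4.png",cv2.resize(S[110:240,260:420],None,fx=5,fy=4.6,interpolation=cv2.INTER_CUBIC))
E
```

```text
time: 7.75
position: [0.5731, 0.0494, 0.0427]
tool_rot: [-0.159, 0.689, 0.159, 0.689]
force: [-3.5, -2.1, 11.9]
width: 0.0352
t 7.75 pos [573.1  49.4  42.7] yaw 26.03 F [-3.5 -2.1 11.9] Mz [-0.2   0.52  0.02] w 35.2 q [ 0.04  0.26  1.98 -0.    0.89 -0.41] xax [ 0.001 -0.    -1.   ]
```

View pics/s4.png

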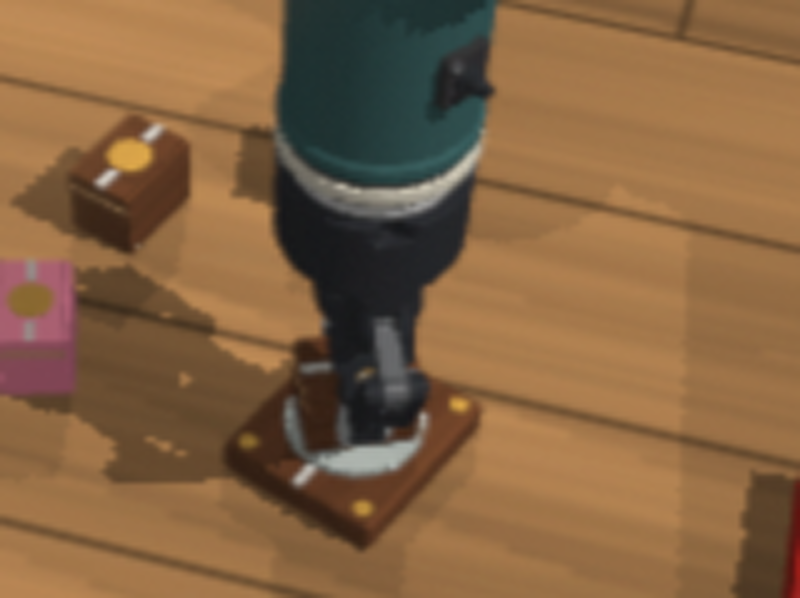

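The force rises at a fixed height, 4.4 mm above home, and turning doesn't relieve it. This nut is the shallow one. Nothing was forced, with a peak of about 13 N. I'll turn it back to the lines.

```bash
python3 -m inch '1.7 0 0 0 0 0 0.5;-1.7 0 0 0 0 0 0.5;-2.05 0 0 -4 0 0 0.5;-2.4 0 0 -8 0 0 0.5;-2.75 0 0 -12 0 0 0.5;-3.1 0 0 -16 0 0 0.5;-3.45 0 0 -20 0 0 0.5;-3.45 0 0 -20 0 0 0.5' 2>&1 | head -0
python3 -c "
from h import *
st()"
```

```text
t 8.6 pos [571.6  49.7  43.7] yaw 45.98 F [0.  0.8 0. ] Mz [-0.    0.01  0.  ] w 35.5 q [ 0.04  0.26  1.98  0.    0.9  -0.76] xax [-0.002  0.    -1.   ]
```

My first row was typed downward by mistake. That was a brief 1.7 mm, or roughly 24 N by the measured stiffness, which is under 35 N. The nut is free now, so I'll continue turning back.

```bash
python3 -m inch '-0.35 0 0 -4 0 0 0.5;-0.7 0 0 -8 0 0 0.5;-1.05 0 0 -12 0 0 0.5;-1.4 0 0 -16 0 0 0.5;-1.75 0 0 -20 0 0 0.5;-2.1 0 0 -24 0 0 0.5;-2.1 0 0 -24 0 0 0.5'
python3 -c "
from h import *
st()"
```

```text
time: 9.3
position: [0.572, 0.0497, 0.0461]
tool_rot: [-0.405, 0.58, 0.405, 0.58]
force: [-0.4, 0.8, -1.4]
width: 0.0356
t 9.3 pos [572.   49.7  46.1] yaw 69.85 F [-0.4  0.8 -1.4] Mz [0.03 0.03 0.03] w 35.6 q [ 0.04  0.26  1.98  0.    0.9  -1.18] xax [-0.001 -0.    -1.   ]
```

```bash
python3 -m inch '-2 0 0 0 0 0 0.5;-4 0 0 0 0 0 0.5;-4 0 0 0 0 0 0.5'
python3 -c "
from h import *
st()"
```

```text
time: 9.6
position: [0.5728, 0.0497, 0.0511]
tool_rot: [-0.405, 0.58, 0.404, 0.58]
force: [0.4, -0.7, -1.2]
width: 0.0356
t 9.6 pos [572.8  49.7  51.1] yaw 69.81 F [ 0.4 -0.7 -1.2] Mz [-0.02  0.01  0.02] w 35.6 q [ 0.04  0.25  1.98 -0.    0.91 -1.18] xax [ 0.001 -0.    -1.   ]
```

```bash
python3 -m inch '-40 0 0 0 0 0 0.5;-65 0 0 0 0 0 0.5;-65 0 0 0 0 0 0.5;-65 0 0 0 0 0 0.5'
python3 -c "
from h import *
st();go(604,312,115,94);go(604,312,18,94)"
```

```text
time: 10.0
position: [0.573, 0.0497, 0.1164]
tool_rot: [-0.405, 0.579, 0.404, 0.58]
force: [-0.1, 0.4, -1.1]
width: 0.0354
t 10.0 pos [573.   49.7 116.4] yaw 69.83 F [-0.1  0.4 -1.1] Mz [ 0.03 -0.   -0.06] w 35.4 q [ 0.04  0.17  1.94 -0.    1.03 -1.18] xax [ 0.002  0.    -1.   ]
 shift [  1.5  61.4 256.9] rot [-2.417e+01  2.000e-02  1.100e-01]
 shift [ 98.5  61.5 256.8] rot [-2.417e+01  2.000e-02  1.100e-01]
```

```bash
python3 -m inch '0 11 46 -4 0 0 0.5;0 22 92 -8 0 0 0.5;0 33 138 -12 0 0 0.5;0 44 184 -16 0 0 0.5;0 55 230 -20 0 0 0.5;0 61.4 256.9 -24.2 0 0 0.5;0 61.4 256.9 -24.2 0 0 0.5;0 61.4 256.9 -24.2 0 0 0.5;40 61.4 256.9 -24.2 0 0 0.5;75 61.4 256.9 -24.2 0 0 0.5;92 61.4 256.9 -24.2 0 0 0.5;92 61.4 256.9 -24.2 0 0 0.5;92 61.4 256.9 -24.2 0 0 0.5'
python3 - <<'E'
from h import *
st()
S,_=r.read_camera("scene");cv2.imwrite("pics/s5.png",cv2.resize(S[160:310,380:540],None,fx=5,fy=4,interpolation=cv2.INTER_CUBIC))
E
```

```text
time: 11.3
position: [0.6037, 0.3112, 0.024]
tool_rot: [0.517, -0.482, -0.517, -0.482]
force: [1.0, 0.1, -0.0]
width: 0.0352
t 11.3 pos [603.7 311.2  24. ] yaw 93.97 F [ 1.   0.1 -0. ] Mz [-0.01  0.02 -0.04] w 35.2 q [ 0.44  0.46  1.76 -0.    0.93 -1.2 ] xax [-0. -0. -1.]
```

View pics/s5.png

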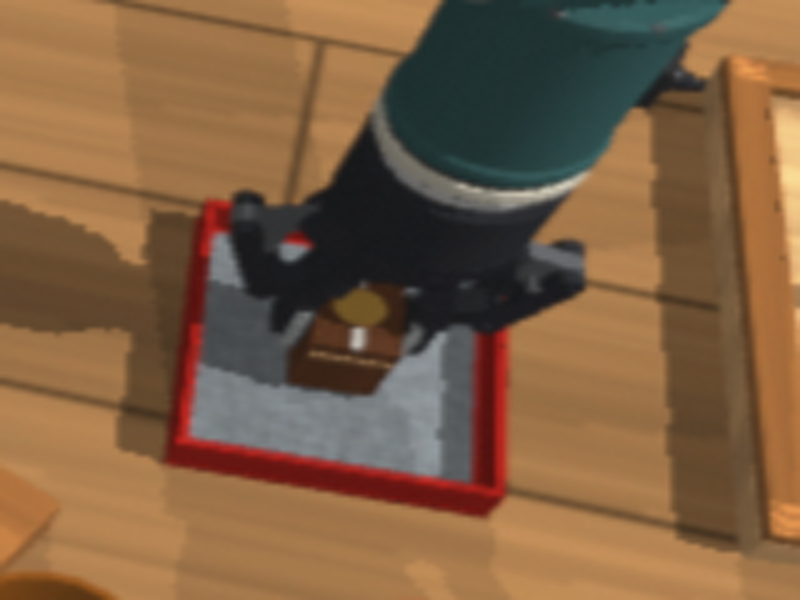

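The nut is over the middle of the red tray at crop (350,345). I'll lower it to contact and release.

```bash
python3 -m inch '4 0 0 0 0 0 0.5;6.5 0 0 0 0 0 0.5;6.5 0 0 0 0 0 0.5;6.5 0 0 0 0 0 0.5'
python3 -c "
from h import *
st()"
```

```text
time: 11.75
position: [0.6035, 0.3121, 0.0176]
tool_rot: [0.517, -0.482, -0.517, -0.482]
force: [0.4, 0.5, -0.6]
width: 0.0351
t 11.75 pos [603.5 312.1  17.6] yaw 94.05 F [ 0.4  0.5 -0.6] Mz [-0.01  0.01 -0.01] w 35.1 q [ 0.44  0.46  1.76 -0.    0.92 -1.2 ] xax [ 0.001  0.    -1.   ]
```

```bash
python3 -m inch '0.9 0 0 0 0 0 0.5;0.9 0 0 0 0 0 0.5;0.9 0 0 0 0 0 0.4;0.9 0 0 0 0 0 -0.29;0.9 0 0 0 0 0 -0.29;0.9 0 0 0 0 0 -0.29;0.9 0 0 0 0 0 -0.29;-30 0 0 0 0 0 -0.29;-75 0 0 0 0 0 -0.29;-110 0 0 0 0 0 -0.29;-110 0 0 0 0 0 -0.41;-110 0 0 0 0 0 -0.41'
python3 -c "
from h import *
st();go(456.8,-92.4,130,72.5);go(456.8,-92.4,10,72.5)"
```

```text
time: 12.95
position: [0.6044, 0.3124, 0.129]
tool_rot: [0.518, -0.481, -0.517, -0.483]
force: [-0.4, -1.4, -1.6]
width: 0.0604
t 12.95 pos [604.4 312.4 129. ] yaw 94.04 F [-0.4 -1.4 -1.6] Mz [-0.01  0.02 -0.03] w 60.4 q [ 0.44  0.35  1.69 -0.    1.1  -1.2 ] xax [ 0.003  0.001 -1.   ]
 shift [  -2.   175.8 -393.4] rot [21.54  0.1   0.17]
 shift [ 118.   176.2 -393.6] rot [21.54  0.1   0.17]
```

```bash
python3 -m inch '0 175 -393 21.5 0.1 0.1 -0.41;0 175 -393 21.5 0.1 0.1 -0.41;0 175 -393 21.5 0.1 0.1 -0.41;0 175 -393 21.5 0.1 0.1 -0.41;0 175 -393 21.5 0.1 0.1 -0.41;0 175 -393 21.5 0.1 0.1 -0.41;0 175 -393 21.5 0.1 0.1 -0.41;0 175 -393 21.5 0.1 0.1 -0.41;0 175 -393 21.5 0.1 0.1 -0.41;0 175 -393 21.5 0.1 0.1 -0.41;0 175 -393 21.5 0.1 0.1 -0.41;0 175 -393 21.5 0.1 0.1 -0.41'
python3 - <<'E'
from h import *
st();go(457.3,-92.5,10,72.5)
S,_=r.read_camera("scene");T,_=r.read_camera("top");cv2.imwrite("pics/s6.png",S);cv2.imwrite("pics/t6.png",T)
E
```

```text
time: 14.15
position: [0.4562, -0.0916, 0.1263]
tool_rot: [-0.418, 0.571, 0.419, 0.569]
force: [0.1, 0.5, -0.2]
width: 0.0603
t 14.15 pos [456.2 -91.6 126.3] yaw 72.57 F [ 0.1  0.5 -0.2] Mz [-0.04  0.03  0.  ] w 60.3 q [-0.25 -0.04  2.15 -0.    1.04 -1.52] xax [-0.003 -0.001 -1.   ]
 shift [116.3  -1.7  -0.4] rot [ 0.07 -0.1  -0.17]
```

View pics/s6.png

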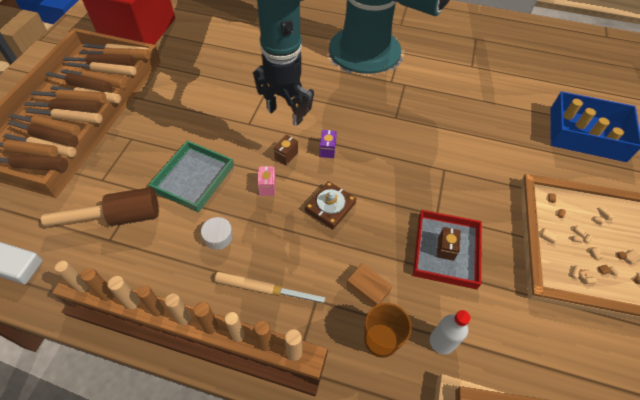

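View pics/t6.png

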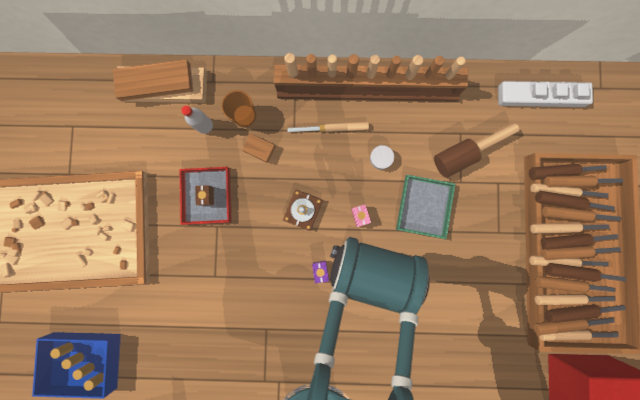

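The short nut stands upright mid-red-tray at scene (450,243). The other dark nut is still at (286,149), under the open gripper. I'll grasp it.

```bash
python3 -m inch '40 -1.7 0 0 -0.1 -0.1 -0.41;80 -1.7 0 0 -0.1 -0.1 -0.41;105 -1.7 0 0 -0.1 -0.1 -0.41;116.5 -1.7 0 0 -0.1 -0.1 -0.41;116.5 -1.7 0 0 -0.1 -0.1 -0.41;116.5 -1.7 0 0 -0.1 -0.1 0.5;116.5 -1.7 0 0 -0.1 -0.1 0.5;116.5 -1.7 0 0 -0.1 -0.1 0.5;116.5 -1.7 0 0 -0.1 -0.1 0.5;116.5 -1.7 0 0 -0.1 -0.1 0.5;116.5 -1.7 0 0 -0.1 -0.1 0.5;116.5 -1.7 0 0 -0.1 -0.1 0.5' 40
python3 -c "
from h import *
st()"
python3 -m inch '-40 0 0 0 0 0 0.5;-80 0 0 0 0 0 0.5;-90 0 0 0 0 0 0.5;-90 0 0 0 0 0 0.5;-90 0 0 0 0 0 0.5'
python3 -c "
from h import *
st();go(572.3,49.7,105,69.8)"
```

```text
time: 15.45
position: [0.4598, -0.0934, 0.0124]
tool_rot: [-0.419, 0.569, 0.417, 0.571]
force: [0.5, 0.4, 6.7]
width: 0.0356
t 15.45 pos [459.8 -93.4  12.4] yaw 72.54 F [0.5 0.4 6.7] Mz [0.17 0.07 0.08] w 35.6 q [-0.25  0.13  2.22 -0.    0.79 -1.52] xax [ 0.004 -0.001 -1.   ]
time: 15.95
position: [0.457, -0.0929, 0.0998]
tool_rot: [-0.418, 0.57, 0.418, 0.57]
force: [-0.8, -0.7, -1.4]
width: 0.0352
t 15.95 pos [457.  -92.9  99.8] yaw 72.54 F [-0.8 -0.7 -1.4] Mz [-0.04  0.03  0.  ] w 35.2 q [-0.25 -0.01  2.17 -0.    0.98 -1.52] xax [-0.001 -0.    -1.   ]
 shift [ -5.3 -67.2 170.6] rot [ 2.74 -0.02 -0.04]
```

```bash
python3 -m inch '-5 -17 43 0.7 0 0 0.5;-5 -34 86 1.4 0 0 0.5;-5 -51 129 2 0 0 0.5;-5 -67.2 170.6 2.7 0 0 0.5;-5 -67.2 170.6 2.7 0 0 0.5;-5 -67.2 170.6 2.7 0 0 0.5;-5 -67.2 170.6 2.7 0 0 0.5'
python3 - <<'E'
from h import *
st()
S,_=r.read_camera("scene");cv2.imwrite("pics/s7f.png",S)
cv2.imwrite("pics/s7.png",cv2.resize(S[110:240,260:420],None,fx=5,fy=4.6,interpolation=cv2.INTER_CUBIC))
h=cv2.cvtColor(S,cv2.COLOR_BGR2HSV)
m=np.zeros(h.shape[:2],bool);m[168:184,318:340]=((h[...,1]<100)&(h[...,2]>100))[168:184,318:340]
k,l,s_,ce=cv2.connectedComponentsWithStats(m.astype(np.uint8))
P=np.array(r.observe()["position"])*1000
t=np.radians(-20.1)
for i in range(1,k):
    if s_[i,4]>3:
        p=plane("scene",*ce[i],(P[2]+31.6)/1000)*1000;print(ce[i].round(2),s_[i,4],p.round(1),(p[:2]-18.2*np.array([np.cos(t),np.sin(t)])).round(1))
E
```

```text
time: 16.65
position: [0.571, 0.0489, 0.1035]
tool_rot: [-0.404, 0.581, 0.405, 0.578]
force: [-0.6, -0.8, -0.5]
width: 0.0359
t 16.65 pos [571.   48.9 103.5] yaw 69.85 F [-0.6 -0.8 -0.5] Mz [-0.05 -0.03  0.07] w 35.9 q [ 0.04  0.19  1.95 -0.    1.01 -1.18] xax [-0.004 -0.001 -1.   ]
[328.5 174.5] 10 [584.1  45.  135.6] [567.   51.3]
```

View pics/s7.png

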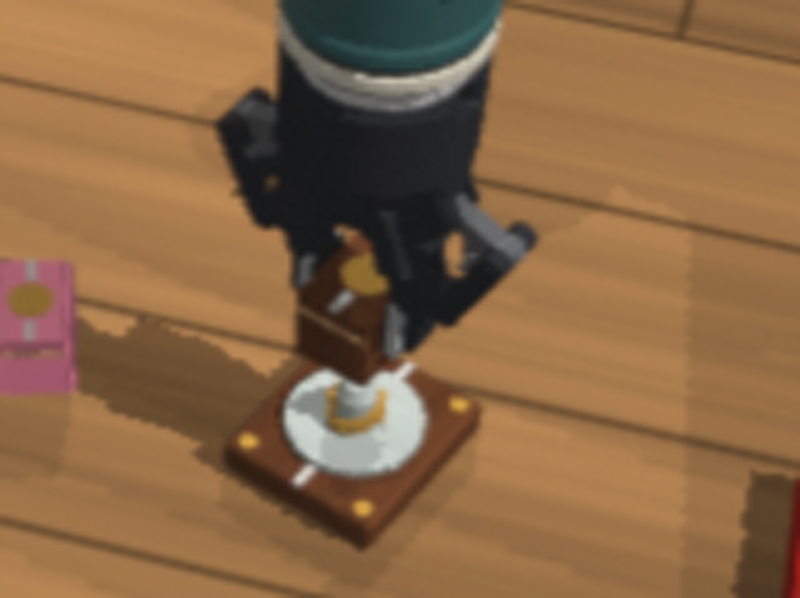

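```bash
python3 -m inch '15 -1.7 0 0 0 0 0.5;30 -1.7 0 0 0 0 0.5;40 -1.7 0 0 0 0 0.5;45 -1.7 0 0 0 0 0.5;45 -1.7 0 0 0 0 0.5;45 -1.7 0 0 0 0 0.5'
python3 -c "
from h import *
st()"
```

```text
time: 17.3
position: [0.5749, 0.0489, 0.0606]
tool_rot: [-0.405, 0.58, 0.405, 0.58]
force: [-0.1, 0.5, -0.7]
width: 0.0352
t 17.3 pos [574.9  48.9  60.6] yaw 69.84 F [-0.1  0.5 -0.7] Mz [-0.   -0.08  0.02] w 35.2 q [ 0.04  0.24  1.97 -0.    0.93 -1.18] xax [ 0. -0. -1.]
```

```bash
python3 -m inch '4 0 0 0 0 0 0.5;8 0 0 0 0 0 0.5;10 0 0 0 0 0 0.5;10 0 0 0 0 0 0.5'
python3 -c "
from h import *
st()"
```

```text
time: 17.7
position: [0.5746, 0.0489, 0.0502]
tool_rot: [-0.405, 0.58, 0.405, 0.58]
force: [0.6, -0.8, -1.0]
width: 0.0353
t 17.7 pos [574.6  48.9  50.2] yaw 69.86 F [ 0.6 -0.8 -1. ] Mz [ 0.02 -0.03  0.01] w 35.3 q [ 0.04  0.26  1.98 -0.    0.91 -1.18] xax [ 0.    -0.001 -1.   ]
```

```bash
python3 -m inch '2 0 0 0 0 0 0.5;4 0 0 0 0 0 0.5;4 0 0 0 0 0 0.5;4 0 0 0 0 0 0.5'
python3 -c "
from h import *
st()"
python3 -m inch '0.8 0 0 0 0 0 0.5;0.8 0 0 0 0 0 0.5;0.8 0 0 0 0 0 0.5'
python3 -c "
from h import *
st()"
```

```text
time: 18.1
position: [0.5749, 0.0489, 0.0466]
tool_rot: [-0.405, 0.58, 0.405, 0.58]
force: [0.4, -0.3, -0.8]
width: 0.0353
t 18.1 pos [574.9  48.9  46.6] yaw 69.85 F [ 0.4 -0.3 -0.8] Mz [ 0.01 -0.02 -0.01] w 35.3 q [ 0.04  0.26  1.98 -0.    0.9  -1.18] xax [ 0.001 -0.    -1.   ]
time: 18.4
position: [0.5749, 0.049, 0.0459]
tool_rot: [-0.405, 0.58, 0.405, 0.58]
force: [-0.7, -0.1, -0.6]
width: 0.0356
t 18.4 pos [574.9  49.   45.9] yaw 69.84 F [-0.7 -0.1 -0.6] Mz [ 0.03  0.05 -0.04] w 35.6 q [ 0.04  0.26  1.98 -0.    0.9  -1.18] xax [ 0.001 -0.    -1.   ]
```

```bash
python3 -m inch '0.8 0 0 0 0 0 0.5;0.8 0 0 0 0 0 0.5;0.8 0 0 0 0 0 0.5'
python3 -c "
from h import *
st()"
```

```text
time: 18.7
position: [0.5751, 0.049, 0.0455]
tool_rot: [-0.405, 0.58, 0.405, 0.58]
force: [-1.1, 0.0, 2.8]
width: 0.0353
t 18.7 pos [575.1  49.   45.5] yaw 69.84 F [-1.1  0.   2.8] Mz [ 0.08  0.26 -0.03] w 35.3 q [ 0.04  0.26  1.98 -0.    0.9  -1.18] xax [ 0.001 -0.    -1.   ]
```

```bash
python3 -m inch '0.35 0 0 4 0 0 0.5;0.7 0 0 8 0 0 0.5;1.05 0 0 12 0 0 0.5;1.4 0 0 16 0 0 0.5;1.75 0 0 20 0 0 0.5;2.1 0 0 24 0 0 0.5;2.1 0 0 24 0 0 0.5'
python3 -c "
from h import *
st()"
```

```text
time: 19.4
position: [0.5752, 0.0484, 0.0429]
tool_rot: [-0.276, 0.651, 0.275, 0.651]
force: [-0.3, -2.7, 0.1]
width: 0.0352
t 19.4 pos [575.2  48.4  42.9] yaw 45.85 F [-0.3 -2.7  0.1] Mz [-0.37 -0.1   0.03] w 35.2 q [ 0.04  0.27  1.98 -0.    0.89 -0.76] xax [ 0.001 -0.001 -1.   ]
```

```bash
python3 -m inch '0.35 0 0 4 0 0 0.5;0.7 0 0 8 0 0 0.5;1.05 0 0 12 0 0 0.5;1.4 0 0 16 0 0 0.5;1.4 0 0 16 0 0 0.5'
python3 -c "
from h import *
st()"
```

```text
time: 19.9
position: [0.5745, 0.0475, 0.0414]
tool_rot: [-0.183, 0.683, 0.182, 0.683]
force: [-0.6, -6.1, 1.3]
width: 0.0352
t 19.9 pos [574.5  47.5  41.4] yaw 29.91 F [-0.6 -6.1  1.3] Mz [-1.    0.13 -0.05] w 35.2 q [ 0.04  0.27  1.98 -0.    0.89 -0.48] xax [-0.    -0.003 -1.   ]
```

It is already past the height where the shallow nut stopped, and turning freely. The side force of about 6 N comes from the nut sitting about 2.3 mm off the tool axis, so I'll compensate as I turn.

```bash
python3 -m inch '0 -0.8 -1.5 0 0 0 0.5;0.35 -0.7 -1.7 4 0 0 0.5;0.7 -0.7 -1.9 8 0 0 0.5;1.05 -0.6 -2.1 12 0 0 0.5;1.05 -0.6 -2.1 12 0 0 0.5'
python3 -c "
from h import *
st()"
```

```text
time: 20.4
position: [0.5737, 0.0468, 0.0406]
tool_rot: [-0.111, 0.698, 0.11, 0.699]
force: [1.5, -4.1, -0.2]
width: 0.0352
t 20.4 pos [573.7  46.8  40.6] yaw 17.91 F [ 1.5 -4.1 -0.2] Mz [-0.73 -0.18  0.03] w 35.2 q [ 0.04  0.27  1.98 -0.    0.89 -0.27] xax [ 0.001 -0.001 -1.   ]
```

```bash
python3 -m inch '0 -1 -0.4 0 0 0 0.5;0.4 -1 -0.6 5 0 0 0.5;0.9 -1 -0.9 10 0 0 0.5;1.6 -1 -1.2 18 0 0 0.5;1.6 -1 -1.2 18 0 0 0.5'
python3 -c "
from h import *
st()"
```

```text
time: 20.9
position: [0.5724, 0.0459, 0.0394]
tool_rot: [0.001, 0.707, -0.001, 0.707]
force: [-1.3, -3.5, 3.8]
width: 0.0356
t 20.9 pos [572.4  45.9  39.4] yaw -0.17 F [-1.3 -3.5  3.8] Mz [-0.6   0.28 -0.07] w 35.6 q [ 0.04  0.27  1.99 -0.    0.89  0.04] xax [ 0.    -0.001 -1.   ]
```

```bash
python3 -m inch '0 -0.6 -0.3 0 0 0 0.5;0.3 -0.6 -0.6 5 0 0 0.5;0.6 -0.6 -0.9 10 0 0 0.5;0.9 -0.6 -1.2 15 0 0 0.5;1 -0.6 -1.4 18 0 0 0.5;1 -0.6 -1.4 18 0 0 0.5'
python3 -c "
from h import *
st()"
```

```text
time: 21.5
position: [0.5713, 0.0458, 0.0394]
tool_rot: [0.111, 0.698, -0.111, 0.699]
force: [-4.1, -1.2, 10.9]
width: 0.0356
t 21.5 pos [571.3  45.8  39.4] yaw -18.07 F [-4.1 -1.2 10.9] Mz [-0.44  0.75 -0.04] w 35.6 q [ 0.04  0.27  1.99 -0.    0.89  0.35] xax [ 0.001  0.    -1.   ]
```

The height and force say it is home: TCP 39.4 minus 12.4 gives the underside at 27.0 mm. It has turned 1.54 rad. I'll ease the load, let go and check by eye.

```bash
python3 -m inch '-0.6 0 -0.8 0 0 0 0.5;-1.2 0 -0.8 0 0 0 0.5;-1.2 0 -0.8 0 0 0 0.5;-1.2 0 -0.8 0 0 0 -0.29;-1.2 0 -0.8 0 0 0 -0.29;-1.2 0 -0.8 0 0 0 -0.29;-1.2 0 -0.8 0 0 0 -0.29;-1.2 0 -0.8 0 0 0 -0.29'
python3 -c "
from h import *
st()"
```

```text
time: 22.3
position: [0.5701, 0.0457, 0.0389]
tool_rot: [0.111, 0.698, -0.112, 0.698]
force: [1.0, 0.3, -0.5]
width: 0.055
t 22.3 pos [570.1  45.7  38.9] yaw -18.15 F [ 1.   0.3 -0.5] Mz [-0.05  0.01  0.03] w 55.0 q [ 0.04  0.26  1.99 -0.    0.89  0.35] xax [-0. -0. -1.]
```

```bash
python3 -m inch '-40 0 0 0 0 0 -0.29;-85 0 0 0 0 0 -0.29;-100 -30 0 0 0 0 -0.29;-100 -80 0 0 0 0 -0.29;-100 -120 0 0 0 0 -0.29;-100 -120 0 0 0 0 -0.29;-100 -120 0 0 0 0 -0.29'
python3 - <<'E'
from h import *
st()
S,_=r.read_camera("scene");T,_=r.read_camera("top");cv2.imwrite("pics/s8f.png",S);cv2.imwrite("pics/t8f.png",T)
cv2.imwrite("pics/s8.png",cv2.resize(S[120:240,260:420],None,fx=5,fy=5,interpolation=cv2.INTER_CUBIC))
cv2.imwrite("pics/t8.png",cv2.resize(T[160:280,230:390],None,fx=5,fy=5,interpolation=cv2.INTER_CUBIC))
E
```

```text
time: 23.0
position: [0.5326, -0.0689, 0.1392]
tool_rot: [0.113, 0.698, -0.112, 0.698]
force: [0.8, 0.3, -0.1]
width: 0.0549
t 23.0 pos [532.6 -68.9 139.2] yaw -18.3 F [ 0.8  0.3 -0.1] Mz [0.01 0.02 0.01] w 54.9 q [-0.18  0.08  1.99  0.    1.07  0.14] xax [ 0.001  0.    -1.   ]
```

View pics/s8.png

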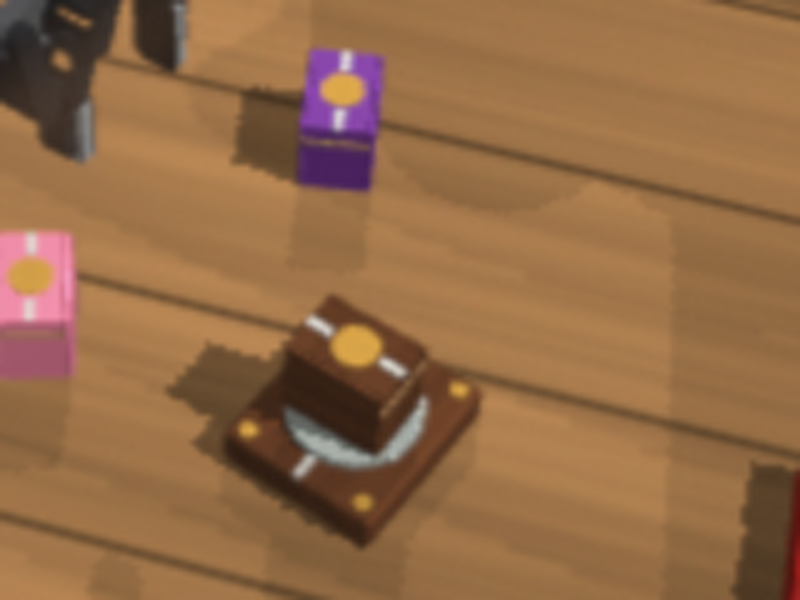

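View pics/t8.png

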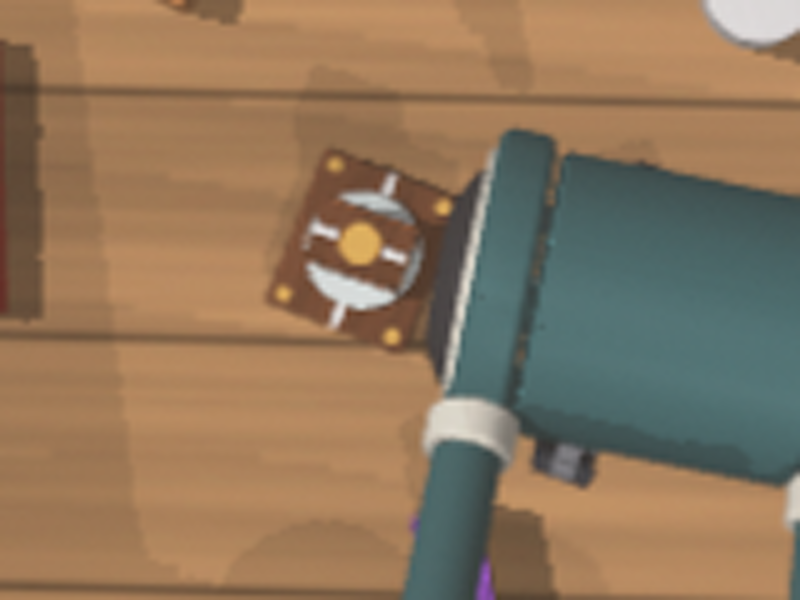

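The nut is screwed on the gauge with its disc at top (302,209) and its stripe about 90° from the index lines. I'll measure the height of its top by triangulating (home is 71 mm), and get its centre and yaw for the regrip.

```bash
python3 - <<'E'
from h import *
S=cv2.imread("pics/s8f.png");T=cv2.imread("pics/t8f.png")
brass=lambda h:(h[...,0]>14)&(h[...,0]<26)&(h[...,1]>120)&(h[...,2]>185)
white=lambda h:(h[...,1]<85)&(h[...,2]>165)
def c(im,box,f,mx=1e9):
    x0,y0,x1,y1=box;q=cv2.resize(im[y0:y1,x0:x1],None,fx=6,fy=6,interpolation=cv2.INTER_CUBIC)
    k,l,s,ce=cv2.connectedComponentsWithStats(f(cv2.cvtColor(q,cv2.COLOR_BGR2HSV)).astype(np.uint8))
    return [((ce[i]+.5)/6-.5+[x0,y0],s[i,4]/36) for i in range(1,k) if s[i,4]>72]
a=max(c(S,(322,178,342,198),brass),key=lambda t:t[1])[0];b=max(c(T,(294,200,312,216),brass),key=lambda t:t[1])[0]
print("disc",a,b,"tri",both(a,b)*1000)
for z in(.071,.075):print(z,plane("scene",*a,z)*1000,plane("top",*b,z)*1000)
# reference bias: same disc triangulation of nut on table (known z=44) from the first images
S0=cv2.imread("pics/scene0.png");T0=cv2.imread("pics/top0.png")
for nm,bs,bt in(("A",(360,150,387,184),(264,242,288,268)),("B",(272,134,300,166),(346,242,366,266))):
    a0=max(c(S0,bs,brass),key=lambda t:t[1])[0];b0=max(c(T0,bt,brass),key=lambda t:t[1])[0];print(nm,"table tri",both(a0,b0)*1000)
w=[u for u,s in c(S,(316,180,345,198),white) if s<15];P=[plane("scene",*u,.071)*1000 for u in w];print(np.round(P,1))
w=[u for u,s in c(T,(290,200,313,216),white) if s<15];P=[plane("top",*u,.071)*1000 for u in w];print(np.round(P,1))
E
```

```text
disc [330.82359307 188.72991342] [301.5374714  208.31626621] tri [571.30332639  48.52230863  71.16206226]
0.071 [570.87602242  49.47808404  71.        ] [571.58394861  47.54339412  71.        ]
0.075 [573.68595927  50.04277155  75.        ] [571.38940842  47.26923191  75.        ]
A table tri [448.80222569 117.71796201  44.27127074]
B table tri [456.88764454 -92.33766652  44.21323225]
[[565.1  31.4  71. ]
 [576.7  66.4  71. ]]
[[592.1  39.3  71. ]
 [577.7  65.5  71. ]
 [566.1  30.5  71. ]
 [556.1  65.8  71. ]]
```

The nut's top is at 71.2 mm, against a 44.2 mm reading on the table. It is home and flat, unheld, with the short nut in the red tray. Now I'll regrip on its centre to unscrew.

```bash
python3 -c "
from h import *
st();go(571.8,48.6,139,-18.3);go(571.8,48.6,39,-18.3)"
```

```text
t 23.1 pos [533.1 -67.6 139.1] yaw -18.15 F [-1.2 -0.4  0.4] Mz [-0.02 -0.01 -0.01] w 55.0 q [-0.17  0.08  1.99  0.    1.06  0.14] xax [ 0.001  0.    -1.   ]
 shift [1.000e-01 1.225e+02 6.000e-01] rot [ 0.15  0.03 -0.02]
 shift [100.1 122.5   0.5] rot [ 0.15  0.03 -0.02]
```

```bash
python3 -m inch '0 48 0.5 0 0 0 -0.29;0 96 0.5 0 0 0 -0.29;0 122.5 0.5 0 0 0 -0.29;0 122.5 0.5 0 0 0 -0.29;0 122.5 0.5 0 0 0 -0.29;0 122.5 0.5 0 0 0 -0.29;40 122.5 0.5 0 0 0 -0.29;75 122.5 0.5 0 0 0 -0.29;99 122.5 0.5 0 0 0 -0.29;99 122.5 0.5 0 0 0 -0.29;99 122.5 0.5 0 0 0 -0.29'
python3 -c "
from h import *
st()"
```

```text
time: 24.2
position: [0.5712, 0.0471, 0.0401]
tool_rot: [0.112, 0.698, -0.112, 0.698]
force: [0.6, 0.5, 0.2]
width: 0.0553
t 24.2 pos [571.2  47.1  40.1] yaw -18.22 F [0.6 0.5 0.2] Mz [-0.   -0.01 -0.06] w 55.3 q [ 0.04  0.27  1.99 -0.    0.89  0.36] xax [-0.001 -0.001 -1.   ]
```

```bash
python3 -m inch '0 1 0 0 0 0 0.5;0 1 0 0 0 0 0.5;0 1 0 0 0 0 0.5;0 1 0 0 0 0 0.5;0 1 0 0 0 0 0.5;0 1 0 0 0 0 0.5' 40
python3 -c "
from h import *
st()"
```

```text
time: 24.8
position: [0.5725, 0.0491, 0.0424]
tool_rot: [0.112, 0.698, -0.112, 0.699]
force: [-4.6, 0.7, 6.2]
width: 0.0355
t 24.8 pos [572.5  49.1  42.4] yaw -18.16 F [-4.6  0.7  6.2] Mz [ 0.12  0.76 -0.02] w 35.5 q [ 0.04  0.26  1.99 -0.    0.89  0.36] xax [ 0.002 -0.    -1.   ]
```

```bash
python3 -m inch '-1.2 0 -0.6 0 0 0 0.5;-2.4 0 -0.8 0 0 0 0.5;-3.05 0 -0.8 -4 0 0 0.5;-3.4 0 -0.8 -8 0 0 0.5;-3.75 0 -0.8 -12 0 0 0.5;-4.1 0 -0.8 -16 0 0 0.5;-4.45 0 -0.8 -20 0 0 0.5;-4.45 0 -0.8 -20 0 0 0.5'
python3 -c "
from h import *
st()"
```

```text
time: 25.6
position: [0.5715, 0.0491, 0.0449]
tool_rot: [-0.012, 0.707, 0.011, 0.707]
force: [-0.3, 0.7, -1.9]
width: 0.0349
t 25.6 pos [571.5  49.1  44.9] yaw 1.86 F [-0.3  0.7 -1.9] Mz [0.05 0.04 0.01] w 34.9 q [ 0.04  0.26  1.99 -0.    0.9   0.01] xax [ 0.001 -0.001 -1.   ]
```

```bash
python3 -m inch '-0.35 0 0 -4 0 0 0.5;-0.7 0 0 -8 0 0 0.5;-1.05 0 0 -12 0 0 0.5;-1.4 0 0 -16 0 0 0.5;-1.8 0 0 -20 0 0 0.5;-2.15 0 0 -24 0 0 0.5;-2.5 0 0 -28 0 0 0.5;-2.85 0 0 -32 0 0 0.5;-2.85 0 0 -32 0 0 0.5'
python3 -c "
from h import *
st()"
```

```text
time: 26.5
position: [0.5715, 0.0492, 0.0477]
tool_rot: [-0.206, 0.676, 0.205, 0.677]
force: [0.7, -0.2, -0.1]
width: 0.0352
t 26.5 pos [571.5  49.2  47.7] yaw 33.77 F [ 0.7 -0.2 -0.1] Mz [0.08 0.08 0.01] w 35.2 q [ 0.04  0.25  1.98 -0.    0.9  -0.55] xax [ 0.001 -0.    -1.   ]
```

```bash
python3 -m inch '-0.35 0 0 -4 0 0 0.5;-0.7 0 0 -8 0 0 0.5;-1.05 0 0 -12 0 0 0.5;-1.4 0 0 -16 0 0 0.5;-1.8 0 0 -20 0 0 0.5;-2.15 0 0 -24 0 0 0.5;-2.5 0 0 -28 0 0 0.5;-2.85 0 0 -32 0 0 0.5;-3.2 0 0 -36 0 0 0.5;-3.2 0 0 -36 0 0 0.5'
python3 -c "
from h import *
st()"
```

```text
time: 27.5
position: [0.5715, 0.0491, 0.0509]
tool_rot: [-0.405, 0.58, 0.404, 0.58]
force: [-0.4, 0.4, -0.5]
width: 0.0355
t 27.5 pos [571.5  49.1  50.9] yaw 69.71 F [-0.4  0.4 -0.5] Mz [0.03 0.05 0.  ] w 35.5 q [ 0.04  0.25  1.98 -0.    0.91 -1.17] xax [ 0.001 -0.001 -1.   ]
```

```bash
python3 -m inch '-2 0 0 -0.1 0 0 0.5;-4 0 0 -0.1 0 0 0.5;-6 0 0 -0.1 0 0 0.5;-6 0 0 -0.1 0 0 0.5'
python3 -c "
from h import *
st()"
```

```text
time: 27.9
position: [0.5715, 0.0491, 0.0572]
tool_rot: [-0.405, 0.579, 0.405, 0.58]
force: [-0.1, -0.2, -1.6]
width: 0.0357
t 27.9 pos [571.5  49.1  57.2] yaw 69.91 F [-0.1 -0.2 -1.6] Mz [ 0.01  0.02 -0.01] w 35.7 q [ 0.04  0.24  1.98 -0.    0.92 -1.18] xax [ 0.001 -0.    -1.   ]
```

Lifted free, carrying only its own weight. I'll raise it and carry it to the green tray.

```bash
python3 -m inch '-40 0 0 0 0 0 0.5;-65 0 0 0 0 0 0.5;-65 0 0 0 0 0 0.5;-65 0 0 0 0 0 0.5'
python3 -c "
from h import *
st();go(587.5,-276.5,122,80.6);go(587.5,-276.5,20.5,80.6)"
```

```text
time: 28.3
position: [0.5716, 0.0492, 0.1223]
tool_rot: [-0.406, 0.579, 0.405, 0.58]
force: [-0.0, -0.5, -1.2]
width: 0.0352
t 28.3 pos [571.6  49.2 122.3] yaw 69.93 F [-0.  -0.5 -1.2] Mz [0.02 0.03 0.03] w 35.2 q [ 0.04  0.17  1.93 -0.    1.04 -1.18] xax [ 0.002 -0.    -1.   ]
 shift [   0.4 -126.7 -300.4] rot [-1.067e+01  1.000e-02  1.200e-01]
 shift [ 101.9 -126.5 -300.5] rot [-1.067e+01  1.000e-02  1.200e-01]
```

```bash
python3 -m inch '0 -18 -43 -1.5 0 0 0.5;0 -36 -86 -3 0 0 0.5;0 -54 -129 -4.5 0 0 0.5;0 -72 -172 -6 0 0 0.5;0 -90 -215 -7.5 0 0 0.5;0 -108 -258 -9 0 0 0.5;0 -126.6 -300.4 -10.7 0 0 0.5;0 -126.6 -300.4 -10.7 0 0 0.5;0 -126.6 -300.4 -10.7 0 0 0.5;0 -126.6 -300.4 -10.7 0 0 0.5;40 -126.6 -300.4 -10.7 0 0 0.5;75 -126.6 -300.4 -10.7 0 0 0.5;95 -126.6 -300.4 -10.7 0 0 0.5;95 -126.6 -300.4 -10.7 0 0 0.5;95 -126.6 -300.4 -10.7 0 0 0.5'
python3 - <<'E'
from h import *
st()
S,_=r.read_camera("scene");cv2.imwrite("pics/s9.png",cv2.resize(S[100:250,120:280],None,fx=5,fy=4,interpolation=cv2.INTER_CUBIC))
E
```

```text
time: 29.8
position: [0.587, -0.275, 0.0267]
tool_rot: [-0.458, 0.539, 0.458, 0.539]
force: [0.3, 0.2, -0.3]
width: 0.0354
t 29.8 pos [ 587.  -275.    26.7] yaw 80.73 F [ 0.3  0.2 -0.3] Mz [ 0.01 -0.08 -0.01] w 35.4 q [-0.48  0.4   1.83 -0.    0.91 -1.89] xax [-0.001  0.    -1.   ]
```

View pics/s9.png

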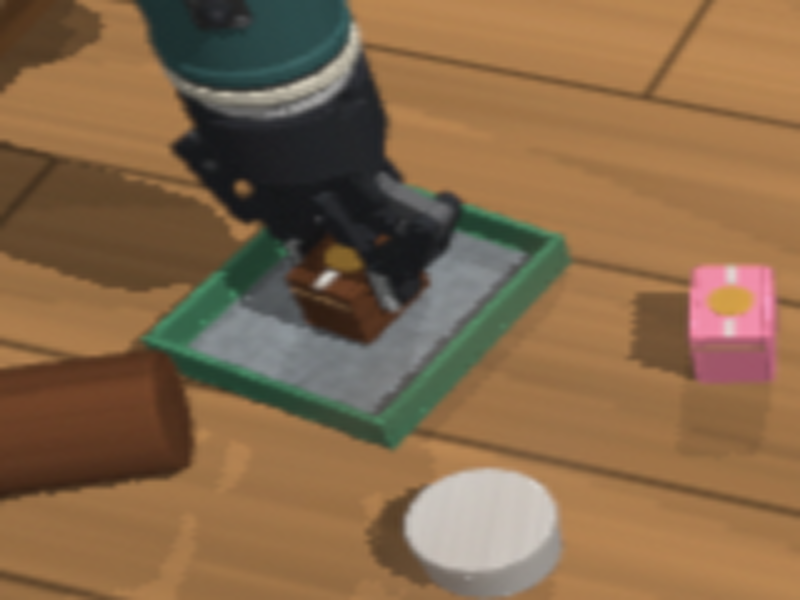

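The nut is over the middle of the green tray at crop (360,290). I'll lower it about 6 mm to contact at TCP z of about 20.4 mm.

```bash
python3 -m inch '4 0 0 0 0 0 0.5;6 0 0 0 0 0 0.5;7 0 0 0 0 0 0.5;7 0 0 0 0 0 0.5'
python3 -c "
from h import *
st()"
```

```text
time: 30.25
position: [0.5874, -0.2766, 0.0205]
tool_rot: [-0.458, 0.539, 0.457, 0.539]
force: [-0.1, 1.1, 1.3]
width: 0.0353
t 30.25 pos [ 587.4 -276.6   20.5] yaw 80.63 F [-0.1  1.1  1.3] Mz [ 0.2   0.11 -0.04] w 35.3 q [-0.48  0.41  1.83  0.    0.9  -1.89] xax [ 0.001 -0.001 -1.   ]
```

In contact. I'll release and retreat.

```bash
python3 -m inch '0 0 0 0 0 0 0.4;0 0 0 0 0 0 -0.29;0 0 0 0 0 0 -0.29;0 0 0 0 0 0 -0.29;0 0 0 0 0 0 -0.29;0 0 0 0 0 0 -0.29;-30 0 0 0 0 0 -0.29;-75 0 0 0 0 0 -0.29;-120 0 0 0 0 0 -0.29;-150 35 0 0 0 0 -0.29;-150 80 0 0 0 0 -0.29;-150 120 0 0 0 0 -0.29;-150 150 0 0 0 0 -0.29;-150 150 0 0 0 0 -0.29;-150 150 0 0 0 0 -0.29;-150 150 0 0 0 0 -0.29'
python3 - <<'E'
from h import *
st()
S,_=r.read_camera("scene");T,_=r.read_camera("top");cv2.imwrite("pics/s10.png",S);cv2.imwrite("pics/t10.png",T)
E
```

```text
time: 31.85
position: [0.4401, -0.2525, 0.1702]
tool_rot: [-0.458, 0.539, 0.457, 0.539]
force: [0.3, -0.4, 0.3]
width: 0.0553
t 31.85 pos [ 440.1 -252.5  170.2] yaw 80.65 F [ 0.3 -0.4  0.3] Mz [-0.   -0.03  0.04] w 55.3 q [-0.57 -0.01  2.03  0.    1.12 -1.98] xax [ 0.002 -0.001 -1.   ]
```

View pics/s10.png

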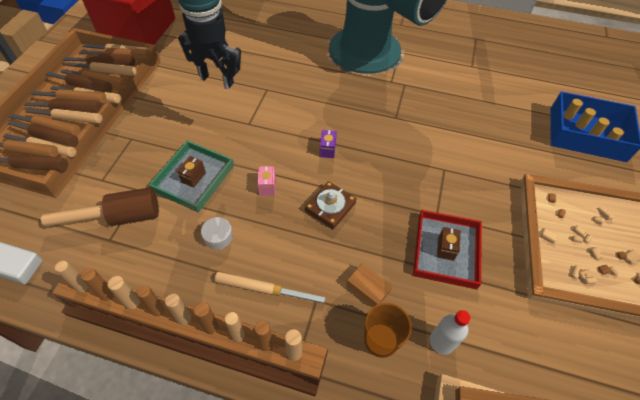

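View pics/t10.png

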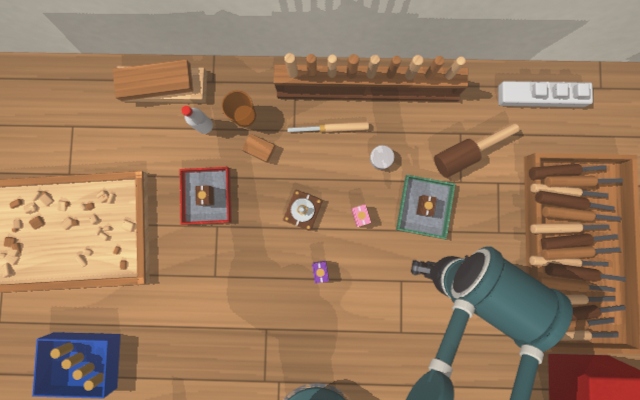

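The sound nut stands in the green tray at scene (191,171) and the short one in the red tray at (450,243). The tin, offcut and chisel haven't moved, and the gripper is clear. I'll hand in.

```bash
python3 -c "
from workcell import r
print(r.sign_off())"
```

```text
the job is handed in; nothing more can be done
None
```

The job is done and handed in at about 32 s. The short nut stands upright in the red tray and the sound one upright in the green tray.

- **Short nut:** the left-hand nut stopped hard about 4 mm above home. More turning did not bring it down, so I backed it off and stood it in the red tray.
- **Sound nut:** the other nut turned about 1.54 rad to home while the short one was in the red tray. Left unheld on the gauge, its top triangulated at 71.2 mm, where home is 71 mm. I then unscrewed it back to the lines, it lifted off freely, and I stood it in the green tray.
- **Last pictures:** both nuts are upright near the middle of their trays. The tin, offcut, chisel and the pink and purple nuts look unmoved, and the gripper is clear of everything.

**What went less than cleanly:**
- **Mistyped row:** while freeing the short nut I pressed 1.7 mm downward for 0.1 s. I estimate a peak of about 24 N from the measured stiffness. I did not read it directly, but it should be under the 35 N limit.
- **Off-centre grip:** I first held the sound nut about 3 mm off-centre, which gave up to about 6 N of side force while turning. I corrected for that as I went and regripped it on centre before unscrewing.

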